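# Prop the supply bin's lid on its drop stay and fetch a roll of tape

## Robot

A 7-joint arm with a two-finger parallel gripper is mounted at the origin on a cart in front of the work surface, level with it; the furniture and walls round the work are solid. World frame = base frame: x ahead of the robot, y to its left, z up, the work surface at z = 0. Lengths are in m, angles in rad, forces in N, time in s.
With the tool pointing down it reaches from about 0.425 to 0.875 m from the base axis. Payload 4.7 kg.
Tool frame: the origin (TCP) lies between the finger pads; the fingertips stand 14 mm ahead of it and the grasp point (between the pads) lies 5 mm behind it; z points along the fingers, y is the line along which they close (so a half turn about z gives the same grasp; the last joint's range is limited). The gripper opens to 87 mm and grips with 3 to 60 N. Pads are 19 mm wide; open, the fingers measure 117 mm over their backs; the gripper's body (75 mm by 190 mm) begins 51 mm behind the grasp point.
Start: joints at [1.239, 0.321, -0.07, 1.45, 0.023, 1.371, -0.057], TCP at [0.22, -0.612, 0.237] pointing down, gripper open.
Joint ranges: [-2.86, 2.86], [-0.3, 2.09], [-1.38, 1.24], [0.06, 2.45], [-1.56, 4.7], [0.09, 2.05], [-2.69, 2.69]. Speed limits (rad/s): [2.57, 2.57, 3.14, 3.14, 3.14, 3.14, 3.14].

## Interface

Orientations are given as a rotation vector (axis times angle).
In Python, from bench import get_state, get_image, camera_params, close_job gives the robot as it stands. The module is installed in compiled form; this text tells all that it offers.
- The arm moves only by the tool arm_command, never from a script. Its argument "motion" is a list of rows, each a list of 5 numbers: the finger opening in mm, from 0 to 87, then the shift along the tool's x, y, z in mm, then the turn about the tool's z in degrees. In form: [[gripper, x, y, z, spin], ...]. A call has 1 to 5 rows; each row is the pose to reach, as a shift and turn from the pose commanded when the call began, along the tool's axes at that moment; what a row does not reach only later rows make up. A row lasts 1/12 s, in which the tool goes at most 41.7 mm and 7.16 degrees, less where a joint would pass 70% of its speed; a pose out of reach is approached as far as the arm can. A call with a gripper value outside its range is refused whole. The fingers move at their own pace and stop on an object; "newtons" is the grip in N (left out, the last holds). Time passes only in rows, so rows that repeat a pose let the fingers close. It gives the time, the measured TCP pose, the force, the opening and the grip force at its end, in the units of the state.
- get_state(): the state, without advancing time (a new reading comes with each control period).
- get_image(name): name is "scene" or "side" or "wrist"; returns (picture, depth): 480x640x3 uint8, red, green, blue; 480x640 float32, m along the optical axis (not along the pixel's ray), 0 where there is no reading.
- camera_params(name): a dict with "intrinsics" (3x3 intrinsics, pixels), "D" ([k1, k2, p1, p2, k3] as OpenCV has them; the pictures are not rectified), "extrinsics" (4x4, takes a point from camera to world coordinates). Camera axes: x right, y down, z forward; pixel columns grow to the right and rows downward; lengths in m; the calibration is good to about 2 mm. A picture is of the moment at which its call begins: read the wrist's pose just before it. camera_params takes no time and is no camera call; for the wrist camera it gives the pose at the moment of the call.
- close_job(): hands the job in; it is judged then, once.
The state is a dict: "time": time; "joint_positions": joint angles; "qd": joint speeds; "joint_torque": joint torques, N m; "position": TCP position; "tool_rot": TCP orientation; "ft_force": force on the tool from outside, world axes, zero at the start; "torque": the same for the moment, N m; "grip_width": opening from 0.0 (shut) to 1.0 (fully open); "grip_force": force on a finger pad.
Only numpy, scipy, OpenCV 4.12 (cv2) and the standard library are available. Lean on these libraries where they do the work, as an engineer would, in place of code of your own. Each camera call takes 0.05 s, during which the arm holds its last target. There are 200 camera calls.

## Task

Get the roll of tape out of the grey lidded supply bin. First lift the lid by its front lip until the slotted stay on its left side drops over its pin, let the lid down gently so that the stay carries it, and take your hand away; do not force the lid against the end of the stay, and do not let it drop or slam. Then reach in, take out the roll and lay it flat on the bench to the right of the bin, clear of it; leave the lid propped open, the carton in the bin and everything else where it is.

Things in the scene. Friction and masses are not known exactly. Their poses are not given: they have to be found in the camera images.
- supply_bin: open grey sheet-steel bin, fixed to the bench, 200 (x) x 300 (y) x 100 mm high, walls and floor 3 mm; origin under its centre at bench height; own +x points to its back (hinge side, away from the robot), +y to its left, where the stay is. Its position and yaw (-0.25 to 0.15 rad) differ from time to time. It holds two things side by side, the tape and a carton, 140 mm apart along y; which is left and which is right differs
- lid (a joint): angle of the grey lid in rad: 0 shut, grows as the front rises; the hinge is free, and left alone the lid falls shut from any angle unless its stay holds it. The stay's pin is set differently each time: the angle at which the lid rests on the stay lies anywhere from 0.93 to 1.20 rad, the stop from 1.05 to 1.34 rad: feel for it. The lid weighs 0.35 to 0.6 kg (2 to 3 N at the lip)
- stay_pivot (a point): rivet of the loose slotted steel stay on the lid's left side, 72 mm from the hinge. The stay slides by its own weight over a fixed pin on the bin's left wall. When the lid is high enough a notch in the stay drops over the pin; lowered again, the lid comes to rest on the stay. About 0.12 rad above that resting angle the end of the slot stops the lid. Its axes turn with the lid
- lid_lip (a point): middle of the lower front edge of the lid's lip, the edge to lift by. The lip is a 200 mm wide, 3 mm sheet with a 7 mm rolled edge that juts 31 mm beyond the bin's front wall; with the lid shut it lies 102 mm above the bench, with free space under it. It turns with the lid
- lid_hinge (a point): point on the lid's hinge axis, midway along it, 100 mm above the bench; the axis runs along the bin's y and the lip edge lies 240 mm in front of it
- tape_center (a point): centre of the tape roll that lies flat in the bin: a ring of outer diameter 98 mm, inner diameter 64 mm (wall 17 mm) and height 48 mm, 0.11 to 0.2 kg; z is its axis. On the side towards the middle of the bin there is over 45 mm free between it and the carton, on its other sides only 20 to 60 mm to the bin's walls
- carton_center (a point): centre of the closed cardboard carton that lies in the bin and stays there: 105 x 55 x 35 mm, its long side along the bin's x
- terminal: black handheld terminal lying on the bench left of the bin, 190 x 70 x 33 mm, origin under its centre; to be left alone
- stamp: self-inking stamp standing on the bench at the right, 36 x 56 x 71 mm, origin under its centre; to be left alone
- ink_pad: flat tin stamp pad lying on the bench at the right, 72 x 112 x 14 mm, origin under its centre; to be left alone
- mug_1: mug with a handle standing at the right end, 81 x 113 x 101 mm, origin near its underside's centre; to be left alone

How it is judged:
By the outcome, as a careful person would: the job done as asked, in the order asked, and still so for the second after the job is handed in, with the robot touching nothing.
It also fails if it takes over 69 s, if anything falls off the work surface, if the arm or the gripper's body presses on something with over 40 N, if the wrist force passes 120 N, or if a joint passes its speed limit or range.

## Working session

There is one attempt and no reset: what is moved stays moved. The work goes in short steps, Python scripts to look and compute and a tool call to move; the robot and the scene stay as the last step left them, time stands still between calls to the robot, and variables do not carry over. Pictures are saved under pics/ and viewed, at most 12 in all, crops included, and the job is handed in when it is done.

Besides the shell and the picture viewer there is one more tool, called after "Emit:" as a command line: name --pt "numbers of a row" for each row, then --argument value for the rest. arm_command: Moves the arm, as the interface text tells. Its arguments: {"type":"object","properties":{"motion":{"type":"array"},"newtons":{"type":"number"}},"required":["motion"]}

```bash
mkdir -p pics; cat > h.py <<'E'
from bench import *
import numpy as np, cv2
from scipy.spatial.transform import Rotation as R
def cloud(name):
    p=camera_params(name); im,d=get_image(name)
    K=np.array(p["intrinsics"]);D=np.array(p["D"]);T=np.array(p["extrinsics"])
    v,u=np.mgrid[:480,:640]
    n=cv2.undistortPoints(np.stack([u.ravel(),v.ravel()],1).astype(float)[:,None],K,D)[:,0]
    P=np.c_[n,np.ones(len(n))]*d.reshape(-1,1)
    W=(P@T[:3,:3].T+T[:3,3]).reshape(480,640,3); W[d==0]=np.nan
    return im,d,W
def save(n,im): cv2.imwrite(f"pics/{n}.png",im[...,::-1])
E
python3 - <<'E'
from h import *
s=get_state();print(s)
a,d,W=cloud("scene");b,d2,W2=cloud("side")
save("a",np.hstack([cv2.resize(a,(400,300)),cv2.resize(b,(400,300))]))
print(camera_params("scene")["extrinsics"],camera_params("side")["extrinsics"])
np.savez("o.npz",a=a,W=W,b=b,W2=W2)
E
```

```text
{'time': 0.0, 'joint_positions': array([ 1.23909447,  0.32183115, -0.07005514,  1.45168363,  0.02261149,
        1.37077131, -0.05688465]), 'qd': array([-7.35504485e-04, -5.57765805e-05,  9.21614517e-04, -3.70544099e-04,
       -9.31313239e-04,  4.62151006e-04, -2.36475200e-04]), 'joint_torque': array([-2.45021447e-04, -4.91285133e+01, -4.04187161e-01, -3.12530851e+01,
       -6.40695216e-02,  4.37557453e-02,  1.82603908e-04]), 'position': array([ 0.22007467, -0.61105509,  0.23545162]), 'tool_rot': array([-3.09291835e+00, -5.40194256e-01,  6.96513780e-04]), 'ft_force': array([-0.04597604, -0.20102382,  0.06843246]), 'torque': array([ 0.00501303, -0.03147421, -0.01013553]), 'grip_force': 0.0, 'grip_width': 1.0018546776909425}
[[-0.8729554  -0.31843599  0.3695232  -0.08209772]
 [-0.48765889  0.55147866 -0.67680137  1.13390329]
 [ 0.01173376 -0.77101868 -0.63670441  1.21822696]
 [ 0.          0.          0.          1.        ]] [[ 8.39684589e-01 -2.68783462e-01  4.71895371e-01 -1.62261784e-01]
 [-5.43074190e-01 -4.14843581e-01  7.30051524e-01 -1.17413243e+00]
 [-4.63010525e-04 -8.69287210e-01 -4.94307123e-01  8.43534344e-01]
 [ 0.00000000e+00  0.00000000e+00  0.00000000e+00  1.00000000e+00]]
```

View pics/a.png

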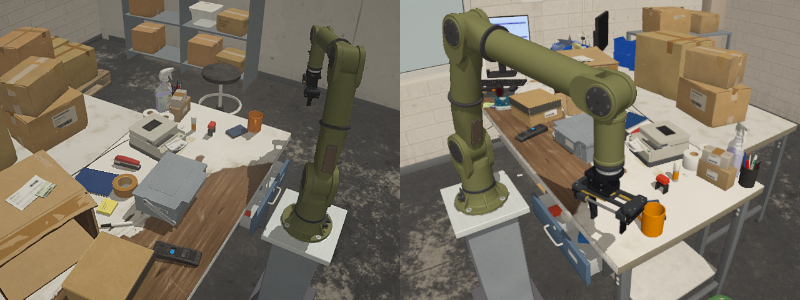

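Left (scene cam): bin around full-res (270,300), the terminal at its left (285,400), stamp and mug to the right. Right (side cam): the bin is half behind the arm at about (930→285,220).

```bash
python3 - <<'E'
from h import *
o=np.load("o.npz");W=o["W"];a=o["a"]
m=(W[...,2]>.092)&(W[...,2]<.125)&(W[...,0]>.25)&(W[...,0]<1.0)&(abs(W[...,1])<.5)
sat=a.max(2).astype(int)-a.min(2); m&=(sat<40)
n,l,st,c=cv2.connectedComponentsWithStats(m.astype(np.uint8))
for i in np.argsort(-st[1:,4])[:3]+1:
    P=W[l==i];r=cv2.minAreaRect(P[:,:2].astype(np.float32)*1000)
    print(st[i],np.median(P,0),r,cv2.boxPoints(r).tolist(),np.percentile(P[:,2],[5,50,95]))
# objects above bench to right of bin
m=(W[...,2]>.012)&(W[...,0]>.2)&(W[...,0]<1.0)&(W[...,1]<0.3)&(W[...,1]>-.8)
n,l,st,c=cv2.connectedComponentsWithStats(m.astype(np.uint8))
for i in range(1,n):
  if st[i,4]>60:
    P=W[l==i];print(st[i],P.min(0).round(3),P.max(0).round(3))
save("b",cv2.resize(a[130:430,160:560],(800,600)))
E
```

```text
[ 211  242  123   97 6988] [0.58093043 0.17130184 0.10829726] ((582.6383056640625, 155.75477600097656), (248.18966674804688, 334.03607177734375), 3.6773762702941895) [[448.0867614746094, 314.4696960449219], [469.5111999511719, -18.87860107421875], [717.1898193359375, -2.96014404296875], [695.765380859375, 330.3881530761719]] [0.10279129 0.10829726 0.11283749]
[ 206  180   79   52 1684] [ 0.87020865 -0.10154391  0.12145968] ((879.6915283203125, -120.36518096923828), (206.56507873535156, 191.5674285888672), 80.79149627685547) [[768.6141357421875, -206.98861694335938], [957.7127685546875, -237.64471435546875], [990.7689208984375, -33.74174499511719], [801.6702880859375, -3.0856475830078125]] [0.10031437 0.12145968 0.12468426]
[274 149  25  25 197] [ 0.888602   -0.3748297   0.11034453] ((907.5548095703125, -424.48236083984375), (61.698570251464844, 128.82704162597656), 12.969762802124023) [[863.0357666015625, -368.6358337402344], [891.9493408203125, -494.1763000488281], [952.0738525390625, -480.3288879394531], [923.1602783203125, -354.7884216308594]] [0.09482245 0.11034453 0.12366276]
[ 483   40   42  130 2033] [ 0.2  -0.7   0.22] [ 0.29  -0.449  0.65 ]
[  147   132   187   225 15238] [ 0.455 -0.576  0.012] [1.    0.3   0.157]
[ 361  177   60   43 1016] [ 0.43  -0.568  0.012] [ 0.6   -0.379  0.107]
[306 184   8  24 180] [ 0.742 -0.355  0.012] [ 0.779 -0.316  0.102]
[332 193  14  24 235] [ 0.64  -0.392  0.012] [ 0.678 -0.327  0.079]
[182 248  43  21 509] [0.831 0.063 0.012] [0.971 0.119 0.056]
```

View pics/b.png

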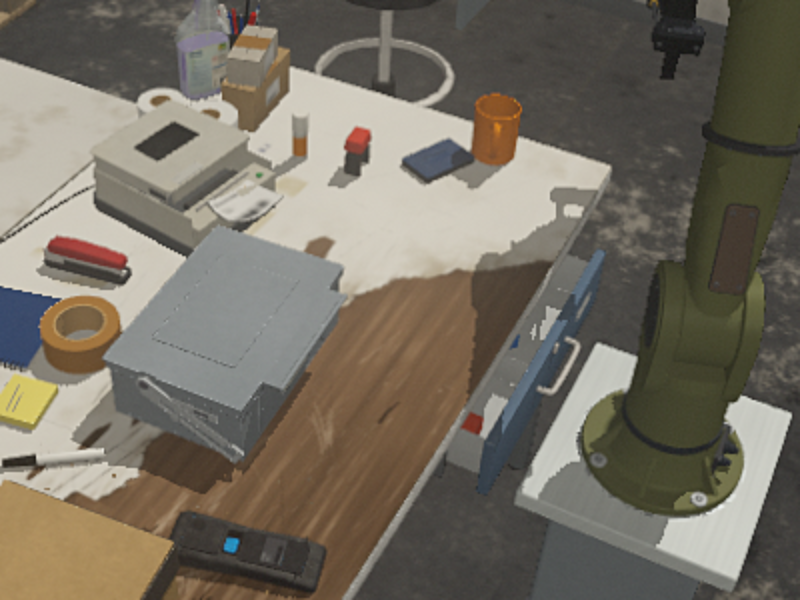

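Crop of the scene camera (2x, offset 160,130): lid back-right corner (220,228), back-left (107,358), front-right (342,268), lip corners (345,295) and (252,385). The bench right of the bin, around (400,270), is free.

```bash
cat >> h.py <<'E'
def ray(name,uv,z,p=None):
    p=p or camera_params(name)
    K=np.array(p["intrinsics"]);D=np.array(p["D"]);T=np.array(p["extrinsics"])
    n=cv2.undistortPoints(np.array(uv,float).reshape(-1,1,2),K,D)[:,0]
    d=np.c_[n,np.ones(len(n))]@T[:3,:3].T; o=T[:3,3]
    return o+d*((np.atleast_1d(z)-o[2])/d[:,2])[:,None]
E
python3 - <<'E'
from h import *
o=np.load("o.npz");W=o["W"]
uv=np.array([[220,228],[107,358],[342,268],[345,295],[252,385],[237,410]])/2.+[160,130]
print(ray("scene",uv,[.106,.106,.106,.103,.103,.1]).round(3))
m=(W[...,2]>.098)&(W[...,2]<.115)&(W[...,0]>.4)&(W[...,0]<.8)&(W[...,1]>-.05)&(W[...,1]<.4)
n,l,st,c=cv2.connectedComponentsWithStats(cv2.erode(m.astype(np.uint8),np.ones((3,3))))
i=1+np.argmax(st[1:,4]);P=W[l==i];cn,_=cv2.findContours((l==i).astype(np.uint8),0,0)
ap=cv2.approxPolyDP(cn[0],4,True)[:,0];print(ap.tolist());print(W[ap[:,1],ap[:,0]].round(3))
E
```

```text
[[ 0.701  0.005  0.106]
 [ 0.683  0.309  0.106]
 [ 0.501 -0.005  0.106]
 [ 0.472  0.04   0.103]
 [ 0.494  0.252  0.103]
 [ 0.489  0.296  0.1  ]][ WARN:0@0.050] global contours_new.cpp:654 findContours Chain code output is an experimental feature and might change in future!
Traceback (most recent call last):
cv2.error: OpenCV(4.12.0) /io/opencv/modules/imgproc/src/approx.cpp:690: error: (-215:Assertion failed) npoints >= 0 && (depth == CV_32S || depth == CV_32F) in function 'approxPolyDP'
```

Emit:
arm_command --pt "0 34 -23 0 6" --pt "0 68 -46 0 12" --pt "0 102 -70 0 16.6" --pt "0 136 -93 0 16.6" --pt "0 170 -116 0 16.6"

```text
time: 0.52
position: [0.3415, -0.4428, 0.2361]
tool_rot: [-3.14, -0.087, 0.001]
ft_force: [0.4, -0.7, -0.4]
grip_width: 0.707
grip_force: 0.0
```

```bash
cat >> h.py <<'E'
def go(target,yaw=None):
    s=get_state();M=R.from_rotvec(s["tool_rot"]).as_matrix()
    print("t",s["time"],"tcp",s["position"].round(4),"F",s["ft_force"].round(2),"yaw",np.degrees(np.arctan2(M[1,0],M[0,0])).round(2),"tilt",np.degrees(np.arccos(-M[2,2])).round(2), "grip",s["grip_width"],s["grip_force"])
    if target is not None: print("tool shift mm",((np.array(target)-s["position"])@M*1000).round(1))
E
python3 -c "
from h import *
go([.47,.0,.27])"
```

```text
t 0.5167 tcp [ 0.3415 -0.4428  0.2361] F [ 0.41 -0.72 -0.37] yaw 3.18 tilt 0.04 grip 0.7067118853433522 0.0
tool shift mm [ 152.9 -435.   -33.8]
```

Emit:
arm_command --pt "0 20 -36 -7 0" --pt "0 40 -72 -14 0" --pt "0 60 -108 -21 0" --pt "0 80 -144 -28 0" --pt "0 100 -180 -35 0"

```text
time: 0.93
position: [0.4307, -0.2579, 0.2715]
tool_rot: [3.14, 0.088, -0.001]
ft_force: [1.2, -1.7, -1.2]
grip_width: 0.326
grip_force: 0.0
```

Emit:
arm_command --pt "0 0 -40 0 0" --pt "0 0 -80 0 0" --pt "0 0 -120 0 0" --pt "0 0 -160 0 0" --pt "0 0 -200 0 0"

```text
time: 1.35
position: [0.4185, -0.0583, 0.2711]
tool_rot: [3.14, 0.088, -0.001]
ft_force: [-0.1, 0.1, -0.1]
grip_width: 0.022
grip_force: 0.0
```

Emit:
arm_command --pt "0 -5 -40 0 0" --pt "0 -10 -80 0 0" --pt "0 -15 -120 0 0" --pt "0 -20 -160 0 0" --pt "0 -20 -200 0 0"

```text
time: 1.77
position: [0.3866, 0.14, 0.2712]
tool_rot: [3.139, 0.088, -0.0]
ft_force: [1.2, 0.2, -0.0]
grip_width: 0.011
grip_force: 0.0
```

```bash
python3 -c "
from h import *
go([.44,.145,.12])
a,d,W=cloud('wrist');b,d2,W2=cloud('side')
np.savez('w.npz',a=a,W=W)
save('c',np.hstack([cv2.resize(a,(400,300)),cv2.resize(b,(400,300))]))
"
```

```text
t 1.7667 tcp [0.3866 0.14   0.2712] F [ 1.21  0.23 -0.05] yaw 3.21 tilt 0.09 grip 0.010814365189830292 0.0
tool shift mm [ 53.6  -2.3 151.2]
```

View pics/c.png

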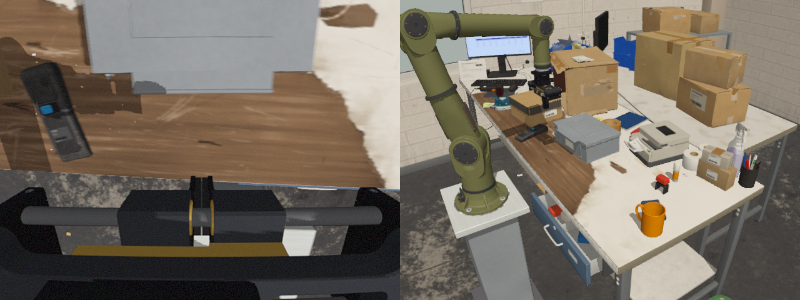

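Wrist view (left half): the lip's front corners lie at about (132,93) and (273,93), the lid's front edge ends at (88,69) and (315,69); terminal at the left. Closed fingers are at (200,210).

```bash
python3 -c "
from h import *
uv=np.array([[132,93],[273,93],[88,69],[315,69]])*1.6
P=ray('wrist',uv,[.106,.106,.104,.104]);print(P.round(4))
o=np.load('w.npz');W=o['W'];a=o['a']
for u in (240,320,400):
  print([(v,*(W[v,u]*1000).round(0)) for v in range(120,160,3)])
y=P[0]-P[1];print('yaw',np.arctan2(-y[0],y[1]))
"
```

```text
[[ 0.4542  0.2511  0.106 ]
 [ 0.4679  0.0452  0.106 ]
 [ 0.4842  0.3149  0.104 ]
 [ 0.5059 -0.0112  0.104 ]]
[(120, np.float64(482.0), np.float64(217.0), np.float64(107.0)), (123, np.float64(479.0), np.float64(217.0), np.float64(108.0)), (126, np.float64(476.0), np.float64(218.0), np.float64(106.0)), (129, np.float64(474.0), np.float64(217.0), np.float64(108.0)), (132, np.float64(471.0), np.float64(217.0), np.float64(108.0)), (135, np.float64(469.0), np.float64(217.0), np.float64(108.0)), (138, np.float64(466.0), np.float64(217.0), np.float64(108.0)), (141, np.float64(464.0), np.float64(217.0), np.float64(109.0)), (144, np.float64(461.0), np.float64(217.0), np.float64(109.0)), (147, np.float64(458.0), np.float64(217.0), np.float64(109.0)), (150, np.float64(456.0), np.float64(217.0), np.float64(108.0)), (153, np.float64(447.0), np.float64(242.0), np.float64(2.0)), (156, np.float64(443.0), np.float64(243.0), np.float64(1.0)), (159, np.float64(440.0), np.float64(243.0), np.float64(0.0))]
[(120, np.float64(485.0), np.float64(147.0), np.float64(108.0)), (123, np.float64(483.0), np.float64
[... 988 characters left out ...]
float64(482.0), np.float64(75.0), np.float64(109.0)), (132, np.float64(479.0), np.float64(75.0), np.float64(108.0)), (135, np.float64(477.0), np.float64(75.0), np.float64(109.0)), (138, np.float64(474.0), np.float64(74.0), np.float64(108.0)), (141, np.float64(471.0), np.float64(74.0), np.float64(107.0)), (144, np.float64(469.0), np.float64(74.0), np.float64(109.0)), (147, np.float64(466.0), np.float64(74.0), np.float64(110.0)), (150, np.float64(461.0), np.float64(48.0), np.float64(2.0)), (153, np.float64(457.0), np.float64(48.0), np.float64(1.0)), (156, np.float64(454.0), np.float64(47.0), np.float64(-0.0)), (159, np.float64(450.0), np.float64(47.0), np.float64(0.0))]
yaw 0.06640027149960077
```

Emit:
arm_command --pt "0 10 -2 35 -0.6" --pt "0 20 -3 70 -0.6" --pt "0 30 -5 105 -0.6" --pt "0 40 -5 140 -0.6" --pt "0 50 -5 166 -0.6"

```text
time: 2.28
position: [0.4367, 0.1453, 0.1026]
tool_rot: [3.139, 0.105, -0.004]
ft_force: [-0.0, -0.8, 0.5]
grip_width: 0.005
grip_force: 0.0
```

Emit:
arm_command --pt "0 2 0 0 0" --pt "0 4 0 0 0" --pt "0 7 0 0 0" --pt "0 10 0 0 0" --pt "0 10 0 0 0"

```text
time: 2.7
position: [0.4479, 0.1468, 0.1069]
tool_rot: [3.139, 0.104, 0.001]
ft_force: [-4.5, -0.6, 2.8]
grip_width: 0.004
grip_force: 1.7
```

```bash
python3 -c "
from h import *
go([.461,.147,.105])"
```

```text
t 2.7 tcp [0.4479 0.1468 0.1069] F [-4.53 -0.59  2.81] yaw 3.8 tilt 0.07 grip 0.0036232548264407234 1.6699853539466858
tool shift mm [13.1  0.7  1.9]
```

Emit:
arm_command --pt "0 1 0 0 0" --pt "0 2 0 0 0" --pt "0 3 0 0 0" --pt "0 3 0 0 0"

```text
time: 3.03
position: [0.4482, 0.1468, 0.1061]
tool_rot: [3.137, 0.105, -0.007]
ft_force: [-10.8, -1.0, 8.2]
grip_width: 0.002
grip_force: 5.1
```

Emit:
arm_command --pt "0 0 0 -1 0" --pt "0 0 0 -2 0" --pt "0 0 0 -3 0" --pt "0 0 0 -3 0"

```text
time: 3.37
position: [0.4481, 0.1468, 0.1082]
tool_rot: [3.138, 0.105, -0.007]
ft_force: [-6.5, 0.6, -1.5]
grip_width: 0.003
grip_force: 3.2
```

Emit:
arm_command --pt "0 3 0 -1 0" --pt "0 4 0 -2 0" --pt "0 4 0 -4 0" --pt "0 4 0 -6 0" --pt "0 4 0 -8 0"

```text
time: 3.78
position: [0.4486, 0.1468, 0.1147]
tool_rot: [3.137, 0.106, -0.019]
ft_force: [-12.8, -0.5, -0.4]
grip_width: 0.007
grip_force: 6.3
```

Emit:
arm_command --pt "0 0 0 -3 0" --pt "0 0 0 -6 0" --pt "0 1 0 -8 0" --pt "0 1 0 -10 0" --pt "0 1 0 -10 0"

```text
time: 4.2
position: [0.4495, 0.1469, 0.125]
tool_rot: [3.137, 0.106, -0.019]
ft_force: [-14.0, -0.1, 0.2]
grip_width: 0.007
grip_force: 6.9
```

```bash
python3 -c "
from h import *
go([.461,.147,.105])
a,d,W=cloud('scene')
save('d',cv2.resize(a[200:400,190:440],(750,600)))
m=(W[...,0]>.47)&(W[...,0]<.7)&(W[...,1]>.05)&(W[...,1]<.25)&(W[...,2]>.09)&(W[...,2]<.2)
P=W[m];r=(P[:,0]-.7005)*.998+(P[:,1]-.164)*.066
print(np.polyfit(r,P[:,2],1),m.sum())
"
```

```text
t 4.2 tcp [0.4495 0.1469 0.125 ] F [-14.01  -0.14   0.21] yaw 3.88 tilt 0.72 grip 0.0065452814162061885 6.9018662720918655
tool shift mm [11.8  0.6 19.8]
[-0.08660921  0.10829625] 3217
```

View pics/d.png

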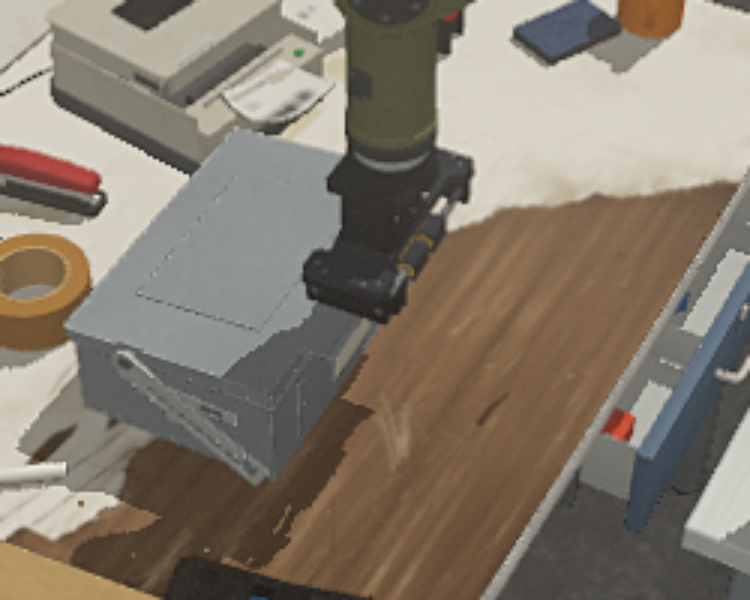

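Emit:
arm_command --pt "0 0.5 0 -5 0" --pt "0 1 0 -10 0" --pt "0 1.5 0 -15 0" --pt "0 2.5 0 -20 0" --pt "0 3.5 0 -26 0"

```text
time: 4.67
position: [0.4534, 0.1471, 0.1511]
tool_rot: [3.137, 0.106, -0.018]
ft_force: [-12.0, -1.3, 0.0]
grip_width: 0.004
grip_force: 6.3
```

Emit:
arm_command --pt "0 1 0 -5 0" --pt "0 2 0 -9 0" --pt "0 3 0 -14 0" --pt "0 4 0 -18 0" --pt "0 5.5 0 -23 0"

```text
time: 5.08
position: [0.4597, 0.1476, 0.1746]
tool_rot: [3.137, 0.106, -0.016]
ft_force: [-13.1, -1.5, 1.7]
grip_width: 0.003
grip_force: 6.2
```

```bash
cat >> h.py <<'E'
def lid():
    "lid angle from the scene depth, plane slope in the bin's x-z"
    a,d,W=cloud('scene')
    ex=np.array([.998,.066]);ey=np.array([-.066,.998])
    q=W[...,:2]-[.7005,.164];x=q@ex;y=q@ey;z=W[...,2]-.1
    r=np.hypot(x,z);th=np.arctan2(z,-x)
    m=(r>.12)&(r<.225)&(y>.06)&(y<.14)&(th>.02)&(th<1.5)
    h,e=np.histogram(th[m],75,(0,1.5));t=e[h.argmax()]+.01
    k=m&(abs(th-t)<.05)
    print("lid",np.median(th[k]).round(3),"n",k.sum(),"mean xz",[np.median(r[k]).round(3)])
    return a,W
E
python3 -c "
from h import *
go(None);lid()"
```

```text
t 5.0833 tcp [0.4597 0.1476 0.1746] F [-13.13  -1.5    1.66] yaw 3.88 tilt 0.59 grip 0.0032177539474418032 6.207977905869484
lid 0.334 n 727 mean xz [np.float64(0.172)]
```

Emit:
arm_command --pt "0 1 0 -5 0" --pt "0 2.5 0 -9 0" --pt "0 4 0 -14 0" --pt "0 5.5 0 -18 0" --pt "0 7 0 -22.5 0"

```text
time: 5.55
position: [0.4683, 0.1481, 0.1979]
tool_rot: [3.137, 0.106, -0.01]
ft_force: [-7.7, -1.8, 1.4]
grip_width: 0.006
grip_force: 4.4
```

Emit:
arm_command --pt "0 1.5 0 -4 0" --pt "0 3.5 0 -9 0" --pt "0 5.5 0 -13 0" --pt "0 7.5 0 -17 0" --pt "0 9.5 0 -21.5 0"

```text
time: 5.97
position: [0.4791, 0.1488, 0.2199]
tool_rot: [3.138, 0.105, -0.005]
ft_force: [-5.6, -0.5, 1.6]
grip_width: 0.007
grip_force: 2.8
```

Emit:
arm_command --pt "0 2 0 -4 0" --pt "0 4.5 0 -8 0" --pt "0 7 0 -12 0" --pt "0 9.5 0 -16 0" --pt "0 12 0 -20.5 0"

```text
time: 6.38
position: [0.4922, 0.1496, 0.2408]
tool_rot: [3.138, 0.105, -0.001]
ft_force: [-3.1, -0.9, 1.5]
grip_width: 0.006
grip_force: 1.7
```

```bash
python3 -c "
from h import *
go(None);lid()"
```

```text
t 6.3833 tcp [0.4922 0.1496 0.2408] F [-3.06 -0.87  1.46] yaw 3.83 tilt 0.11 grip 0.006050536701955131 1.676012109965086
lid 0.645 n 491 mean xz [np.float64(0.174)]
```

Emit:
arm_command --pt "0 3 0 -4 0" --pt "0 6 0 -8 0" --pt "0 9 0 -12 0" --pt "0 12 0 -15.5 0" --pt "0 15 0 -19 0"

```text
time: 6.85
position: [0.5073, 0.1506, 0.2598]
tool_rot: [3.138, 0.105, -0.001]
ft_force: [-5.6, -1.2, 2.9]
grip_width: 0.013
grip_force: 2.9
```

Emit:
arm_command --pt "0 3 0 -4 0" --pt "0 6.5 0 -7.5 0" --pt "0 10 0 -11 0" --pt "0 13 0 -14 0" --pt "0 16.5 0 -17.5 0"

```text
time: 7.27
position: [0.5242, 0.1517, 0.2773]
tool_rot: [3.139, 0.104, -0.0]
ft_force: [-5.0, -1.0, 2.7]
grip_width: 0.005
grip_force: 2.6
```

Emit:
arm_command --pt "0 3.5 0 -3.5 0" --pt "0 7 0 -6.5 0" --pt "0 11 0 -10 0" --pt "0 14.5 0 -13 0" --pt "0 18 0 -16 0"

```text
time: 7.68
position: [0.543, 0.153, 0.2931]
tool_rot: [3.14, 0.104, 0.002]
ft_force: [-4.0, -1.5, 2.0]
grip_width: 0.006
grip_force: 1.7
```

```bash
python3 -c "
from h import *
go(None);a,W=lid()
save('e',cv2.resize(a[200:400,190:440],(750,600)))
"
```

```text
t 7.6833 tcp [0.543  0.153  0.2931] F [-3.95 -1.46  2.01] yaw 3.8 tilt 0.06 grip 0.005554458644023139 1.6753332875669003
lid 0.946 n 168 mean xz [np.float64(0.194)]
```

View pics/e.png

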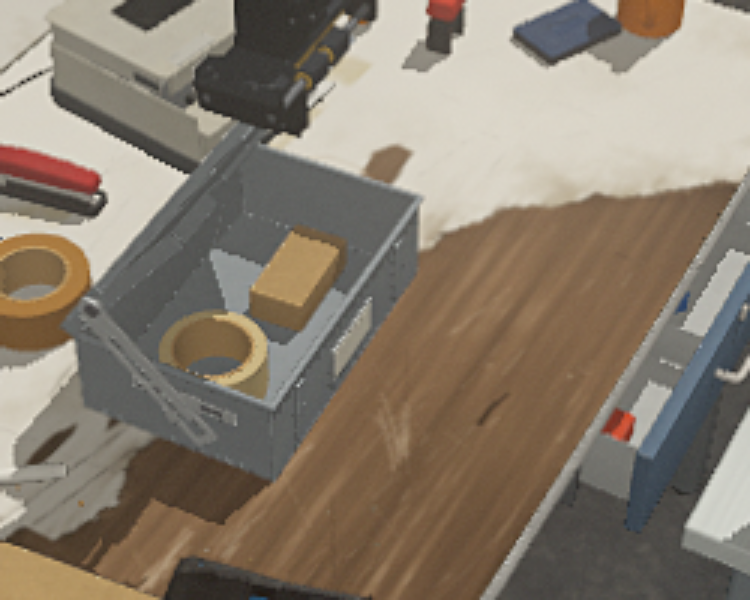

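The lid is at about 0.9 rad; the tape lies left (crop (215,345)), the carton right (300,280); stay runs from (90,305) to (205,435). Continuing gently.

Emit:
arm_command --pt "0 3.5 0 -3 0" --pt "0 7 0 -5.5 0" --pt "0 10.5 0 -8 0" --pt "0 14 0 -10 0" --pt "0 14 0 -10 0"

```text
time: 8.15
position: [0.5574, 0.1541, 0.3027]
tool_rot: [-3.139, -0.104, -0.002]
ft_force: [-1.5, 0.1, 0.4]
grip_width: 0.008
grip_force: 0.7
```

Emit:
arm_command --pt "0 3.5 0 -2.5 0" --pt "0 7 0 -5 0" --pt "0 10 0 -7 0" --pt "0 13 0 -8.5 0" --pt "0 13 0 -8.5 0"

```text
time: 8.57
position: [0.5701, 0.155, 0.3113]
tool_rot: [-3.139, -0.104, -0.001]
ft_force: [-1.4, -0.1, -0.7]
grip_width: 0.004
grip_force: 0.5
```

```bash
python3 -c "
from h import *
go(None);a,W=lid()
cv2.imwrite('s1.png',a[200:400,190:440,::-1])
"
```

```text
t 8.5667 tcp [0.5701 0.155  0.3113] F [-1.37 -0.1  -0.71] yaw 3.8 tilt 0.05 grip 0.003950034651405814 0.4751820769160986
lid 1.053 n 91 mean xz [np.float64(0.21)]
```

Emit:
arm_command --pt "0 -3.5 0 2.5 0" --pt "0 -7 0 5 0" --pt "0 -10 0 7 0" --pt "0 -13 0 8.5 0" --pt "0 -13 0 8.5 0"

```text
time: 9.03
position: [0.5554, 0.154, 0.3019]
tool_rot: [3.139, 0.105, -0.001]
ft_force: [-1.6, -0.6, 0.2]
grip_width: 0.001
grip_force: 0.7
```

```bash
python3 -c "
from h import *
go(None);a,W=lid()
"
```

```text
t 9.0333 tcp [0.5554 0.154  0.3019] F [-1.56 -0.64  0.25] yaw 3.83 tilt 0.06 grip 0.0005084185723390408 0.6649052817374468
lid 0.978 n 109 mean xz [np.float64(0.209)]
```

Emit:
arm_command --pt "0 3 0 -2 0" --pt "0 6.5 0 -4.5 0" --pt "0 10 0 -6.5 0" --pt "0 13 0 -8.5 0" --pt "0 13.5 0 -8.5 0"

```text
time: 9.5
position: [0.5709, 0.155, 0.3114]
tool_rot: [-3.139, -0.104, -0.001]
ft_force: [-1.9, -0.3, 1.0]
grip_width: 0.002
grip_force: 0.7
```

Emit:
arm_command --pt "0 2 0 -1 0" --pt "0 4 0 -2 0" --pt "0 6.5 0 -3.5 0" --pt "0 9 0 -5 0" --pt "0 9 0 -5 0"

```text
time: 9.92
position: [0.5795, 0.1555, 0.3161]
tool_rot: [-3.139, -0.104, -0.001]
ft_force: [-0.7, -0.9, 0.4]
grip_width: 0.007
grip_force: 0.5
```

```bash
python3 -c "
from h import *
go(None);a,W=lid()
cv2.imwrite('s2.png',a[200:400,190:440,::-1])
"
```

```text
t 9.9167 tcp [0.5795 0.1555 0.3161] F [-0.7  -0.88  0.39] yaw 3.8 tilt 0.04 grip 0.00652130842248162 0.4876346932724118
lid 1.099 n 102 mean xz [np.float64(0.21)]
```

Emit:
arm_command --pt "0 -4 0 2 0" --pt "0 -8 0 4.5 0" --pt "0 -12 0 7 0" --pt "0 -16 0 9 0" --pt "0 -16 0 9 0"

```text
time: 10.38
position: [0.5616, 0.1544, 0.3064]
tool_rot: [3.139, 0.105, -0.002]
ft_force: [-0.7, 0.2, -0.4]
grip_width: 0.004
grip_force: 0.5
```

```bash
python3 -c "
from h import *
go(None);a,W=lid()
"
```

```text
t 10.3833 tcp [0.5616 0.1544 0.3064] F [-0.75  0.19 -0.37] yaw 3.84 tilt 0.09 grip 0.004199375992039527 0.5115983868017793
lid 1.015 n 92 mean xz [np.float64(0.21)]
```

Emit:
arm_command --pt "0 4 0 -2 0" --pt "0 8 0 -4.5 0" --pt "0 12 0 -7 0" --pt "0 16 0 -9 0" --pt "0 16 0 -9 0"

```text
time: 10.85
position: [0.5802, 0.1556, 0.3164]
tool_rot: [-3.139, -0.104, -0.002]
ft_force: [-1.4, -0.6, 0.8]
grip_width: 0.002
grip_force: 0.6
```

Emit:
arm_command --pt "0 2 0 -1 0" --pt "0 4 0 -2 0" --pt "0 6.5 0 -3 0" --pt "0 9 0 -4.5 0" --pt "0 9 0 -4.5 0"

```text
time: 11.27
position: [0.5885, 0.1562, 0.3205]
tool_rot: [-3.14, -0.104, -0.001]
ft_force: [-0.8, 0.5, -0.1]
grip_width: 0.004
grip_force: 0.3
```

```bash
python3 -c "
from h import *
go(None);a,W=lid()
cv2.imwrite('s3.png',a[200:400,190:440,::-1])
c=[cv2.resize(cv2.imread(f's{i}.png')[90:160,20:100],(266,233)) for i in (1,2,3)]
cv2.imwrite('pics/f.png',np.hstack(c))
"
```

```text
t 11.2667 tcp [0.5885 0.1562 0.3205] F [-0.76  0.48 -0.08] yaw 3.8 tilt 0.04 grip 0.003990846718468365 0.33586797304451466
lid 1.147 n 126 mean xz [np.float64(0.21)]
```

View pics/f.png

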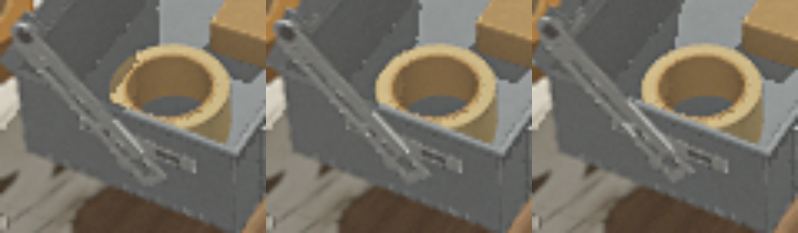

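Three zooms of the stay at rising angles: its lower end slides up past the pin ((160,178) → (685,170)), no visible drop yet. Testing by backing off.

Emit:
arm_command --pt "0 -4 0 2 0" --pt "0 -8 0 4 0" --pt "0 -12 0 6 0" --pt "0 -16 0 8 0" --pt "0 -16 0 8 0"

```text
time: 11.73
position: [0.5706, 0.155, 0.312]
tool_rot: [3.139, 0.105, -0.002]
ft_force: [-1.6, -0.7, -0.4]
grip_width: 0.005
grip_force: 0.4
```

```bash
python3 -c "
from h import *
go(None);a,W=lid()
"
```

```text
t 11.7333 tcp [0.5706 0.155  0.312 ] F [-1.58 -0.66 -0.45] yaw 3.84 tilt 0.08 grip 0.0054882744259744575 0.4209453100338578
lid 1.056 n 95 mean xz [np.float64(0.21)]
```

Emit:
arm_command --pt "0 4.5 0 -2 0" --pt "0 9 0 -4 0" --pt "0 13 0 -6 0" --pt "0 17 0 -8 0" --pt "0 17 0 -8 0"

```text
time: 12.2
position: [0.5902, 0.1562, 0.3208]
tool_rot: [-3.139, -0.104, -0.002]
ft_force: [-1.0, 0.2, 0.6]
grip_width: 0.002
grip_force: 0.4
```

Emit:
arm_command --pt "0 2 0 -1 0" --pt "0 4 0 -2 0" --pt "0 6.5 0 -3 0" --pt "0 9 0 -4 0" --pt "0 9 0 -4 0"

```text
time: 12.62
position: [0.5984, 0.1568, 0.3244]
tool_rot: [-3.14, -0.104, -0.0]
ft_force: [-0.1, -0.0, -0.2]
grip_width: 0.006
grip_force: 0.3
```

```bash
python3 -c "
from h import *
go(None);a,W=lid()
"
```

```text
t 12.6167 tcp [0.5984 0.1568 0.3244] F [-0.14 -0.03 -0.17] yaw 3.8 tilt 0.02 grip 0.00597775005448815 0.264588282443583
lid 1.199 n 133 mean xz [np.float64(0.208)]
```

Emit:
arm_command --pt "0 -4 0 2 0" --pt "0 -8 0 4 0" --pt "0 -12 0 5.5 0" --pt "0 -16 0 7 0" --pt "0 -16 0 7 0"

```text
time: 13.08
position: [0.5808, 0.1558, 0.3173]
tool_rot: [3.139, 0.105, -0.0]
ft_force: [0.6, 0.3, -0.5]
grip_width: 0.006
grip_force: 0.0
```

```bash
python3 -c "
from h import *
go(None);a,W=lid()
"
```

```text
t 13.0833 tcp [0.5808 0.1558 0.3173] F [ 0.58  0.26 -0.55] yaw 3.84 tilt 0.05 grip 0.005803291057299895 0.0
lid 1.187 n 137 mean xz [np.float64(0.209)]
```

Emit:
arm_command --pt "30 -15 0 0 0" --pt "30 -35 0 0 0" --pt "30 -60 0 0 0" --pt "30 -90 0 0 0" --pt "30 -110 0 0 0"

```text
time: 13.55
position: [0.4702, 0.1488, 0.3173]
tool_rot: [3.139, 0.106, -0.001]
ft_force: [0.3, 0.0, 0.5]
grip_width: 0.29
grip_force: 0.0
```

```bash
python3 -c "
from h import *
go(None);a,W=lid()
ex=np.array([.998,.066]);ey=np.array([-.066,.998]);c0=np.array([.592,.157])
b,d2,W2=cloud('wrist')
save('g',np.hstack([cv2.resize(a[200:400,190:440],(400,300)),cv2.resize(b,(400,300))]))
for nm,X in (('scene',W),('wrist',W2)):
  q=X[...,:2]-c0;x=q@ex;y=q@ey;z=X[...,2]
  for lo,hi in ((.044,.058),(.03,.043)):
    m=(abs(x)<.095)&(abs(y)<.142)&(z>lo)&(z<hi)
    for s in (1,-1):
      k=m&(y*s>0)
      if k.sum()>50:
        print(nm,lo,s,k.sum(),'x',np.percentile(x[k],[2,98]).round(3),'y',np.percentile(y[k],[2,98]).round(3),'z',np.median(z[k]).round(3))
"
```

```text
t 13.55 tcp [0.4702 0.1488 0.3173] F [0.34 0.03 0.45] yaw 3.86 tilt 0.04 grip 0.2895632385560439 0.0
lid 1.187 n 143 mean xz [np.float64(0.209)]
scene 0.044 1 405 x [-0.077  0.056] y [0.019 0.142] z 0.05
scene 0.03 1 152 x [-0.093  0.073] y [0.029 0.142] z 0.037
scene 0.03 -1 492 x [-0.033  0.021] y [-0.13  -0.025] z 0.038
wrist 0.044 1 3974 x [-0.095  0.078] y [0.018 0.138] z 0.051
wrist 0.03 1 919 x [-0.095  0.09 ] y [0.019 0.139] z 0.037
wrist 0.03 -1 4246 x [-0.033  0.02 ] y [-0.131 -0.03 ] z 0.039
```

View pics/g.png

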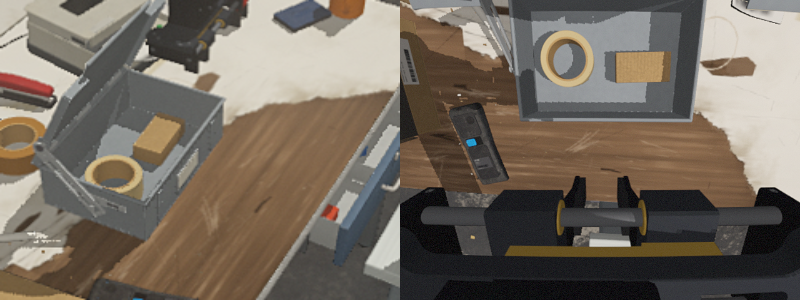

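Left: the lid stands propped at its stay, bin open. Right (wrist view): tape ring centred at about (167,58), carton at (240,67) in the half-size picture.

```bash
python3 -c "
from h import *
ex=np.array([.998,.066]);ey=np.array([-.066,.998]);c0=np.array([.592,.157])
b,d2,X=cloud('wrist')
h=cv2.cvtColor(b,cv2.COLOR_RGB2HSV)
q=X[...,:2]-c0;x=q@ex;y=q@ey;z=X[...,2]
m=(h[...,1]>60)&(h[...,0]>8)&(h[...,0]<35)&(z>.044)&(z<.06)&(y>0)&(y<.14)&(abs(x)<.097)
P=X[m];(c,r)=cv2.minEnclosingCircle((P[:,:2]*1000).astype(np.float32));print(m.sum(),c,r,np.median(P[:,2]),P[:,:2].mean(0))
k=np.hypot(*(P[:,:2]-P[:,:2].mean(0)).T);print(np.percentile(k,[1,5,50,95,99]))
cc=P[:,:2].mean(0)-c0;print('bin frame',cc@ex,cc@ey)
m=(abs(x)<.095)&(abs(y)<.142)&(z>.03)&(z<.045)&(y<0);print('carton y max',np.percentile(y[m],99.5))
"
```

```text
3010 (592.7442016601562, 219.6485137939453) 50.48347091674805 0.05148830584321851 [0.59559842 0.2205377 ]
[0.03365405 0.03458074 0.04225817 0.04898862 0.05046016]
bin frame 0.00778471529747558 0.06317313051565011
carton y max -0.02807615105626638
```

```bash
python3 -c "
from h import *
s=get_state();print(s['joint_positions'].round(2))
M=R.from_rotvec(s['tool_rot']).as_matrix();p=s['position']
print('cam in tool',(np.array(camera_params('wrist')['extrinsics'])[:3,3]-p)@M)
for n in('scene','side'):
  a,d,W=cloud(n)
  q=(W-p)@M
  for lo in range(-20,340,20):
    k=(-q[...,2]*1000>=lo)&(-q[...,2]*1000<lo+20)&(np.hypot(q[...,0],q[...,1])<.14)
    if k.sum()>5: print(n,lo,k.sum(),np.percentile(q[k][:,0],[2,98]).round(3),np.percentile(q[k][:,1],[2,98]).round(3))
"
```

```text
[ 0.55 -0.02 -0.88  1.67 -0.01  1.48 -1.84]
cam in tool [ 0.08476359  0.00020014 -0.1489767 ]
scene -20 65 [-0.01   0.013] [-0.027  0.023]
scene 0 51 [-0.01  0.14] [-0.03   0.029]
scene 40 48 [-0.035  0.035] [-0.089  0.082]
scene 60 455 [-0.037  0.033] [-0.092  0.081]
scene 80 687 [-0.036  0.036] [-0.098  0.089]
scene 100 434 [-0.033  0.028] [-0.094  0.085]
scene 120 159 [-0.022  0.024] [-0.055  0.009]
scene 140 395 [-0.036  0.037] [-0.055  0.002]
scene 160 286 [-0.035  0.034] [-0.041  0.014]
scene 180 207 [-0.036  0.029] [-0.041  0.006]
scene 200 271 [-0.036  0.028] [-0.041  0.005]
scene 220 250 [-0.035  0.026] [-0.04   0.003]
scene 240 265 [-0.035  0.02 ] [-0.048  0.007]
scene 260 285 [-0.035  0.027] [-0.042  0.004]
scene 280 282 [-0.035  0.031] [-0.04  0.  ]
scene 300 175 [-0.044  0.024] [-0.047 -0.013]
scene 320 454 [-0.125  0.023] [-0.053  0.003]
side -20 79 [-0.011  0.138] [-0.024  0.029]
side 0 115 [-0.012  0.138] [-0.025  0.031]
side 20 90 [-0.012  0.01 ] [-0.027  0.032]
side 40 60 [-0.037  0.034] [-0.082  0.09 ]
side 60 396 [-0.039  0.036] [-0.081  0.092]
side 80 555 [-0.037  0.034] [-0.085  0.098]
side 100 204 [-0.026  0.023] [-0.047  0.088]
side 120 170 [-0.024  0.023] [-0.045  0.02 ]
side 140 162 [-0.037  0.029] [-0.045  0.038]
side 160 185 [-0.035  0.029] [-0.009  0.041]
side 180 189 [-0.037  0.025] [-0.007  0.041]
side 200 197 [-0.036  0.023] [-0.006  0.042]
side 220 204 [-0.037  0.027] [-0.007  0.04 ]
side 240 206 [-0.036  0.024] [-0.008  0.041]
side 260 207 [-0.037  0.027] [-0.005  0.04 ]
side 280 210 [-0.035  0.024] [-0.005  0.042]
side 300 189 [-0.039  0.027] [-0.003  0.053]
side 320 357 [-0.121  0.04 ] [0.032 0.064]
```

Emit:
arm_command --pt "42 0 -13 0 7" --pt "42 0 -26 0 14" --pt "42 0 -39 0 21" --pt "42 0 -52 0 28" --pt "42 0 -63 0 35"

```text
time: 14.22
position: [0.4688, 0.2123, 0.3172]
tool_rot: [-3.022, 0.853, 0.002]
ft_force: [0.0, 0.9, 1.2]
grip_width: 0.48
grip_force: 0.0
```

Emit:
arm_command --pt "42 0 0 0 7" --pt "42 0 0 0 14" --pt "42 0 0 0 21" --pt "42 0 0 0 28" --pt "42 0 0 0 35"

```text
time: 14.63
position: [0.4569, 0.2027, 0.3312]
tool_rot: [-2.903, 1.081, -0.019]
ft_force: [-1.8, 1.0, 0.7]
grip_width: 0.479
grip_force: 0.0
```

Emit:
arm_command --pt "42 0 0 40 7" --pt "42 0 0 80 14" --pt "42 0 0 120 20" --pt "42 0 0 160 20" --pt "42 0 0 195 20"

```text
time: 15.05
position: [0.4471, 0.173, 0.2103]
tool_rot: [-2.64, 1.554, -0.006]
ft_force: [0.6, -2.3, -0.1]
grip_width: 0.486
grip_force: 0.0
```

```bash
cat >> h.py <<'E'
C0=np.array([.592,.157]);EX=np.array([.998,.066]);EY=np.array([-.066,.998])
def b2w(x,y,z): return [*(C0+x*EX+y*EY),z]
E
python3 -c "
from h import *
print(get_state()['joint_positions'].round(2))
go(b2w(-.058,.063,.119));go(b2w(-.042,.063,.119))"
```

```text
[ 1.21 -0.3  -1.38  1.91 -0.37  1.26 -2.69]
t 15.05 tcp [0.4471 0.173  0.2103] F [ 0.57 -2.28 -0.06] yaw -60.9 tilt 4.48 grip 0.4857367335793971 0.0
tool shift mm [  6.  -86.8  97.4]
t 15.05 tcp [0.4471 0.173  0.2103] F [ 0.57 -2.28 -0.06] yaw -60.9 tilt 4.48 grip 0.4857367335793971 0.0
tool shift mm [  12.8 -101.2   98.2]
```

Emit:
arm_command --pt "42 0 0 -40 -7" --pt "42 0 0 -80 -14" --pt "42 0 0 -120 -21" --pt "42 0 0 -160 -28" --pt "42 0 0 -190 -35"

```text
time: 15.47
position: [0.4367, 0.1663, 0.4017]
tool_rot: [-3.002, 0.658, -0.039]
ft_force: [0.5, 0.7, 0.9]
grip_width: 0.484
grip_force: 0.0
```

Emit:
arm_command --pt "42 0 0 0 -7" --pt "42 0 0 0 -14" --pt "42 0 0 0 -21" --pt "42 0 0 0 -28" --pt "42 0 0 0 -35"

```text
time: 15.88
position: [0.4366, 0.1666, 0.3987]
tool_rot: [-3.071, -0.278, -0.065]
ft_force: [-0.5, 0.1, -0.0]
grip_width: 0.482
grip_force: 0.0
```

Emit:
arm_command --pt "42 0 0 0 -7" --pt "42 0 0 0 -14" --pt "42 0 0 0 -21" --pt "42 0 0 0 -28" --pt "42 0 0 0 -35"

```text
time: 16.3
position: [0.4366, 0.1666, 0.3985]
tool_rot: [-2.859, -1.194, -0.088]
ft_force: [0.6, -0.2, 0.4]
grip_width: 0.486
grip_force: 0.0
```

```bash

python3 -c "
from h import *
print(get_state()['joint_positions'].round(2))
go(b2w(-.058,.063,.119))
lid()"
```

```text
[ 0.67 -0.18 -0.89  1.61 -0.19  1.6  -1.01]
t 16.3 tcp [0.4366 0.1666 0.3985] F [ 0.59 -0.17  0.4 ] yaw 45.29 tilt 4.06 grip 0.4856887332309627 0.0
tool shift mm [ 81.3  36.4 285.2]
lid 1.187 n 138 mean xz [np.float64(0.21)]
```

Emit:
arm_command --pt "42 0 0 0 -7" --pt "42 0 0 0 -14" --pt "42 0 0 0 -21" --pt "42 0 0 0 -28" --pt "42 0 0 0 -35"

```text
time: 16.77
position: [0.4365, 0.1667, 0.3984]
tool_rot: [-2.385, -2.007, -0.104]
ft_force: [0.4, 0.3, 0.0]
grip_width: 0.481
grip_force: 0.0
```

Emit:
arm_command --pt "42 0 0 0 -7" --pt "42 0 0 0 -13.5" --pt "42 0 0 0 -13.5"

```text
time: 17.02
position: [0.4364, 0.1667, 0.3983]
tool_rot: [-2.141, -2.276, -0.107]
ft_force: [-0.4, 0.0, -0.3]
grip_width: 0.484
grip_force: 0.0
```

```bash

python3 -c "
from h import *
print(get_state()['joint_positions'].round(2))
M=R.from_rotvec(get_state()['tool_rot']).as_matrix();print(M.round(3))
go(b2w(-.058,.063,.119))"
```

```text
[ 0.55 -0.17 -0.8   1.61 -0.17  1.6  -0.2 ]
[[-0.062  0.997  0.036]
 [ 0.996  0.06   0.06 ]
 [ 0.058  0.04  -0.998]]
t 17.0167 tcp [0.4364 0.1667 0.3983] F [-0.41  0.03 -0.33] yaw 93.56 tilt 4.03 grip 0.48360479930394085 0.0
tool shift mm [ 27.2  85.2 285. ]
```

Emit:
arm_command --pt "42 5 0 40 0" --pt "42 10 5 80 0" --pt "42 16 10 120 0" --pt "42 22 15 160 0" --pt "42 27 20 200 0"

```text
time: 17.43
position: [0.4619, 0.2073, 0.1998]
tool_rot: [-2.149, -2.271, -0.109]
ft_force: [1.7, -0.1, -1.2]
grip_width: 0.481
grip_force: 0.0
```

Emit:
arm_command --pt "42 0 10 40 0" --pt "42 0 25 78 0" --pt "42 0 45 85 0" --pt "42 0 65 85 0" --pt "42 0 65 85 0"

```text
time: 17.85
position: [0.5092, 0.2138, 0.1103]
tool_rot: [-2.127, -2.253, -0.04]
ft_force: [-42.0, -8.4, 11.7]
grip_width: 0.512
grip_force: 21.1
```

```bash

python3 -c "
from h import *
go(b2w(-.058,.063,.075));go(b2w(-.043,.063,.059))
lid()"
```

```text
t 17.85 tcp [0.5092 0.2138 0.1103] F [-42.04  -8.38  11.65] yaw 93.3 tilt 2.87 grip 0.51218032997298 21.085392236709595
tool shift mm [-0.7 21.2 35.1]
t 17.85 tcp [0.5092 0.2138 0.1103] F [-42.04  -8.38  11.65] yaw 93.3 tilt 2.87 grip 0.51218032997298 21.085392236709595
tool shift mm [-1.4 36.4 50.9]
lid 1.188 n 136 mean xz [np.float64(0.209)]
```

Emit:
arm_command --pt "42 0 -30 0 0" --pt "42 0 -40 0 0" --pt "42 0 -40 -15 0" --pt "42 0 -40 -20 0"

```text
time: 18.23
position: [0.4895, 0.2124, 0.1387]
tool_rot: [-2.148, -2.273, -0.11]
ft_force: [0.8, 0.2, -0.3]
grip_width: 0.484
grip_force: 0.0
```

```bash

python3 -c "
from h import *
M=R.from_rotvec(get_state()['tool_rot']).as_matrix();print(M.round(3))
go(b2w(-.056,.063,.128));go(b2w(-.043,.063,.059))
lid()"
```

```text
[[-0.058  0.998  0.039]
 [ 0.997  0.055  0.06 ]
 [ 0.057  0.042 -0.997]]
t 18.2333 tcp [0.4895 0.2124 0.1387] F [ 0.77  0.22 -0.29] yaw 93.32 tilt 4.09 grip 0.48366265691237126 0.0
tool shift mm [ 0.7 42.1 12.5]
t 18.2333 tcp [0.4895 0.2124 0.1387] F [ 0.77  0.22 -0.29] yaw 93.32 tilt 4.09 grip 0.48366265691237126 0.0
tool shift mm [-3.1 52.2 81.9]
lid 1.186 n 137 mean xz [np.float64(0.209)]
```

Emit:
arm_command --pt "42 0 12 3 0" --pt "42 0 24 6 0" --pt "42 0 34 9 0" --pt "42 0 42 11 0" --pt "42 0 42 11 0"

```text
time: 18.7
position: [0.533, 0.2148, 0.1278]
tool_rot: [-2.146, -2.272, -0.109]
ft_force: [-0.4, 0.1, 0.1]
grip_width: 0.483
grip_force: 0.0
```

Emit:
arm_command --pt "42 0 -1 15 0" --pt "42 0 -2 30 0" --pt "42 0 -3 45 0" --pt "42 0 -3 50 0" --pt "42 0 -3 50 0"

```text
time: 19.12
position: [0.5287, 0.2177, 0.0769]
tool_rot: [-2.142, -2.275, -0.103]
ft_force: [-0.3, -0.5, 0.0]
grip_width: 0.485
grip_force: 0.0
```

```bash

python3 -c "
from h import *
go(b2w(-.043,.063,.078));go(b2w(-.043,.063,.059))
lid()
a,d,W=cloud('scene');b=get_image('wrist')[0]
save('h',np.hstack([cv2.resize(a[180:420,170:490],(400,300)),cv2.resize(b,(400,300))]))"
```

```text
t 19.1167 tcp [0.5287 0.2177 0.0769] F [-0.29 -0.5   0.  ] yaw 93.51 tilt 3.89 grip 0.4850518054617139 0.0
tool shift mm [-1.5 16.2 -0.6]
t 19.1167 tcp [0.5287 0.2177 0.0769] F [-0.29 -0.5   0.  ] yaw 93.51 tilt 3.89 grip 0.4850518054617139 0.0
tool shift mm [-2.6 15.5 18.4]
lid 1.187 n 134 mean xz [np.float64(0.209)]
```

View pics/h.png

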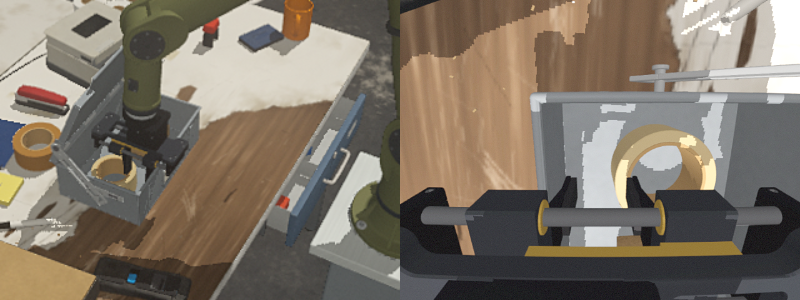

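The gripper is inside the bin, the ring's front wall between the fingers ((565,200) and (650,200)), the lid clear. Moving in and gripping.

Emit:
arm_command --pt "42 -1 8 0 0" --pt "42 -2 15 0 0" --pt "42 -2 15 6 0" --pt "42 -2 15 12 0" --pt "42 -2 15 18 0"

```text
time: 19.68
position: [0.5455, 0.2178, 0.0599]
tool_rot: [-2.143, -2.276, -0.106]
ft_force: [-0.4, -0.4, -0.4]
grip_width: 0.482
grip_force: 0.0
```

Emit:
arm_command --pt "10 0 0 0 0" --pt "10 0 0 0 0" --pt "10 0 0 0 0" --pt "10 0 0 0 0" --pt "10 0 0 0 0" --newtons 15

```text
time: 20.1
position: [0.5459, 0.218, 0.061]
tool_rot: [-2.143, -2.277, -0.108]
ft_force: [1.2, -0.5, -0.5]
grip_width: 0.192
grip_force: 0.4
```

```bash

python3 -c "
from h import *
go(b2w(-.071,.063,.06))
lid()"
```

```text
t 20.1 tcp [0.5459 0.218  0.061 ] F [ 1.16 -0.48 -0.46] yaw 93.54 tilt 4.03 grip 0.1915910445817758 0.3599161906458903
tool shift mm [ -1.1 -29.   -0.2]
lid 1.187 n 136 mean xz [np.float64(0.21)]
```

Emit:
arm_command --pt "10 0 0 0 0" --pt "10 0 -3 0 0" --pt "10 0 -7 0 0" --pt "10 0 -11 0 0" --pt "10 0 -15 0 0"

```text
time: 20.57
position: [0.5311, 0.2173, 0.0608]
tool_rot: [-2.143, -2.277, -0.11]
ft_force: [2.6, 0.4, 3.5]
grip_width: 0.133
grip_force: 14.6
```

Emit:
arm_command --pt "10 0 -4 0 0" --pt "10 0 -8 0 0" --pt "10 0 -12 0 0" --pt "10 0 -12 0 0"

```text
time: 20.9
position: [0.5187, 0.2165, 0.0604]
tool_rot: [-2.143, -2.278, -0.109]
ft_force: [2.9, 0.8, 5.7]
grip_width: 0.126
grip_force: 15.2
```

```bash

python3 -c "
from h import *
go(None)"
```

```text
t 20.9 tcp [0.5187 0.2165 0.0604] F [2.92 0.84 5.65] yaw 93.56 tilt 4.05 grip 0.1263230260687651 15.203767781204078
```

Emit:
arm_command --pt "24 0 0 0 0" --pt "24 0 0 0 0" --pt "24 0 0 -6 0" --pt "24 0 0 -14 0" --pt "24 0 0 -20 0"

```text
time: 21.32
position: [0.517, 0.2146, 0.0791]
tool_rot: [-2.142, -2.275, -0.104]
ft_force: [1.8, -0.1, -0.8]
grip_width: 0.272
grip_force: 0.6
```

```bash
cat >> h.py <<'E'
def tape(n='wrist'):
    b,d2,X=cloud(n)
    h=cv2.cvtColor(b,cv2.COLOR_RGB2HSV)
    q=X[...,:2]-C0;x=q@EX;y=q@EY;z=X[...,2]
    m=(h[...,1]>60)&(h[...,0]>8)&(h[...,0]<35)&(z>.046)&(z<.058)&(y>0)&(y<.14)&(abs(x)<.097)
    p=np.c_[x[m],y[m]]
    # outer/inner circle: least squares with radius known 32..49
    from scipy.optimize import least_squares
    f=lambda c:np.clip(abs(np.hypot(*(p-c).T)-.0405)-.0085,0,None)
    r=least_squares(f,p.mean(0),loss='soft_l1',f_scale=.002)
    print('tape bin xy',r.x.round(4),'n',m.sum(),'ranges',np.percentile(p,[1,99],axis=0).round(3).tolist(),'z',np.median(z[m]))
    return b
E
python3 -c "
from h import *
go(None)
tape();tape('scene');lid()"
```

```text
t 21.3167 tcp [0.517  0.2146 0.0791] F [ 1.83 -0.06 -0.85] yaw 93.51 tilt 3.9 grip 0.27188087364074687 0.5648963560815901
tape bin xy [-0.025   0.0664] n 4750 ranges [[-0.072, 0.047], [0.018, 0.115]] z 0.051520067885458376
tape bin xy [-0.0243  0.0692] n 265 ranges [[-0.07, 0.025], [0.023, 0.103]] z 0.05065612677294418
lid 1.187 n 136 mean xz [np.float64(0.209)]
```

Emit:
arm_command --pt "24 0 1 -15 0" --pt "35 0 2 -35 0" --pt "35 0 2 -52 0" --pt "35 0 -30 -56 0" --pt "35 0 -65 -80 0"

```text
time: 21.88
position: [0.4482, 0.2058, 0.1534]
tool_rot: [-2.139, -2.269, -0.1]
ft_force: [-1.2, -1.4, 2.5]
grip_width: 0.391
grip_force: 0.0
```

Emit:
arm_command --pt "35 0 0 -35 -7" --pt "35 0 0 -70 -14" --pt "35 0 0 -100 -21" --pt "35 0 0 -100 -28" --pt "35 0 0 -100 -35"

```text
time: 22.3
position: [0.447, 0.2007, 0.2571]
tool_rot: [1.353, 2.823, 0.108]
ft_force: [-0.8, -0.1, -1.4]
grip_width: 0.4
grip_force: 0.0
```

Emit:
arm_command --pt "35 0 0 0 -7" --pt "35 0 0 0 -14" --pt "35 0 0 0 -21" --pt "35 0 0 0 -28" --pt "35 0 0 0 -35"

```text
time: 22.72
position: [0.4456, 0.2006, 0.2547]
tool_rot: [0.438, 3.084, 0.097]
ft_force: [-0.3, 0.5, -0.4]
grip_width: 0.402
grip_force: 0.0
```

Emit:
arm_command --pt "35 0 0 0 -7" --pt "35 0 0 0 -14" --pt "35 0 0 0 -20" --pt "35 0 0 0 -20"

```text
time: 23.05
position: [0.4458, 0.2006, 0.2548]
tool_rot: [-0.098, 3.103, 0.089]
ft_force: [-0.4, -0.4, -0.3]
grip_width: 0.399
grip_force: 0.0
```

```bash

python3 -c "
from h import *
print(get_state()['joint_positions'].round(2))
M=R.from_rotvec(get_state()['tool_rot']).as_matrix();print(M.round(3))
go(b2w(-.030,.0255,.36));go(b2w(-.030,.0255,.1))
tape();lid()"
```

```text
[ 0.51 -0.07 -0.91  1.83 -0.1   1.31  1.26]
[[-0.997 -0.064  0.034]
 [-0.062  0.996  0.058]
 [-0.037  0.056 -0.998]]
t 23.05 tcp [0.4458 0.2006 0.2548] F [-0.42 -0.4  -0.3 ] yaw -176.43 tilt 3.87 grip 0.3989909892663042 0.0
tool shift mm [-117.   -21.5 -102.2]
t 23.05 tcp [0.4458 0.2006 0.2548] F [-0.42 -0.4  -0.3 ] yaw -176.43 tilt 3.87 grip 0.3989909892663042 0.0
tool shift mm [-107.3  -36.1  157.2]
tape bin xy [-0.0258  0.0652] n 1650 ranges [[-0.072, 0.026], [0.012, 0.103]] z 0.05166787301154224
lid 1.188 n 133 mean xz [np.float64(0.209)]
```

Emit:
arm_command --pt "36 -30 -8 20 0" --pt "36 -60 -16 50 0" --pt "36 -85 -25 85 0" --pt "36 -100 -32 120 0" --pt "36 -107 -36 155 0"

```text
time: 23.57
position: [0.5638, 0.1788, 0.1012]
tool_rot: [-0.085, 3.101, 0.091]
ft_force: [0.1, -0.6, -0.7]
grip_width: 0.416
grip_force: 0.0
```

```bash

python3 -c "
from h import *
go(b2w(-.030,.025,.028))
lid();b=tape()
save('i',b)"
```

```text
t 23.5667 tcp [0.5638 0.1788 0.1012] F [ 0.11 -0.64 -0.66] yaw -176.93 tilt 4.01 grip 0.4155524336467313 0.0
tool shift mm [ 6.3 -2.8 73. ]
lid 1.187 n 133 mean xz [np.float64(0.209)]
tape bin xy [-0.0264  0.0657] n 6736 ranges [[-0.073, 0.019], [0.009, 0.113]] z 0.05148377400985807
```

View pics/i.png

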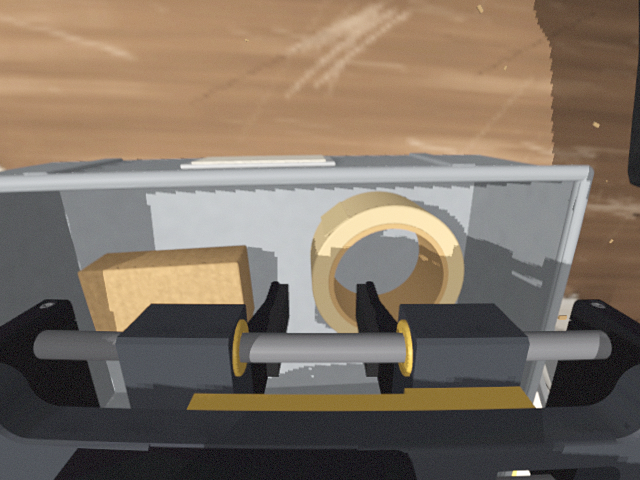

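The fingers straddle the ring's inner-side wall (fingers at (280,290) and (365,290), wall at about (322,270)); the carton is clear at (170,280). Descend and grip.

Emit:
arm_command --pt "36 5 -2 20 0" --pt "36 6 -3 40 0" --pt "36 6 -3 58 0" --pt "36 6 -3 72 0" --pt "36 6 -3 72 0"

```text
time: 24.08
position: [0.5569, 0.1811, 0.0303]
tool_rot: [-0.093, 3.103, 0.089]
ft_force: [-0.1, -0.9, -0.6]
grip_width: 0.413
grip_force: 0.0
```

Emit:
arm_command --pt "5 0 0 0 0" --pt "5 0 0 0 0" --pt "5 0 0 0 0" --pt "5 0 0 0 0" --pt "5 0 0 0 0" --newtons 30

```text
time: 24.5
position: [0.5593, 0.1808, 0.0324]
tool_rot: [-0.093, 3.099, 0.089]
ft_force: [-0.1, -1.8, 2.6]
grip_width: 0.14
grip_force: 30.5
```

Emit:
arm_command --pt "5 0 0 0 0" --pt "5 0 0 0 0" --pt "5 0 0 0 0"

```text
time: 24.75
position: [0.5594, 0.1809, 0.0324]
tool_rot: [-0.093, 3.099, 0.089]
ft_force: [-0.2, -1.5, 6.1]
grip_width: 0.14
grip_force: 30.5
```

```bash

python3 -c "
from h import *
go(b2w(-.045,.025,.17))
lid()"
```

```text
t 24.75 tcp [0.5594 0.1809 0.0324] F [-0.24 -1.49  6.12] yaw -176.63 tilt 4.01 grip 0.14024985155378625 30.46023878422602
tool shift mm [   8.3    6.7 -137.9]
lid 0.212 n 227 mean xz [np.float64(0.161)]
```

```bash

python3 -c "
from h import *
a=get_image('scene')[0]
save('j',cv2.resize(a[180:420,170:490],(800,600)))"
```

```text
(no output)
```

View pics/j.png

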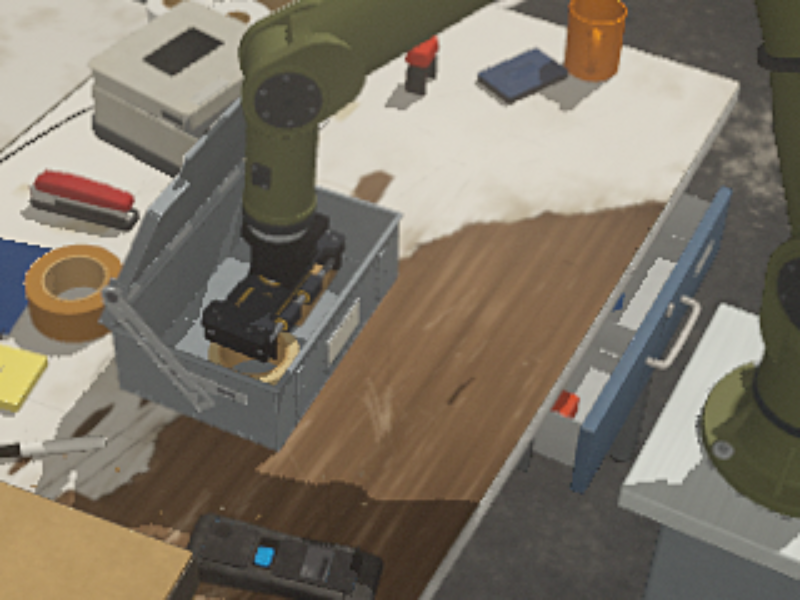

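The lid still stands (the reading caught the gripper); the tape is held, the wrist clear of the lid. Lifting forward and up.

Emit:
arm_command --pt "5 4 1 -12 0" --pt "5 8 2 -28 0" --pt "5 10 3 -50 0" --pt "5 11 4 -75 0" --pt "5 12 6 -100 0"

```text
time: 25.27
position: [0.5409, 0.1807, 0.1316]
tool_rot: [-0.095, 3.102, 0.09]
ft_force: [0.2, 0.3, -1.8]
grip_width: 0.145
grip_force: 30.4
```

Emit:
arm_command --pt "5 0 0 -20 0" --pt "5 0 0 -40 0" --pt "5 10 0 -50 0" --pt "5 25 0 -50 0" --pt "5 40 0 -50 0"

```text
time: 25.68
position: [0.4998, 0.176, 0.18]
tool_rot: [-0.095, 3.1, 0.091]
ft_force: [0.1, -0.2, -1.8]
grip_width: 0.141
grip_force: 30.6
```

```bash

python3 -c "
from h import *
go(None)
lid();a=get_image('scene')[0];b=get_image('side')[0]
save('k',np.hstack([cv2.resize(a[180:420,170:490],(400,300)),cv2.resize(b[120:360,200:520],(400,300))]))"
```

```text
t 25.6833 tcp [0.4998 0.176  0.18  ] F [ 0.09 -0.2  -1.8 ] yaw -176.56 tilt 4.02 grip 0.14090420717583285 30.60897760984517
lid 1.187 n 135 mean xz [np.float64(0.209)]
```

View pics/k.png

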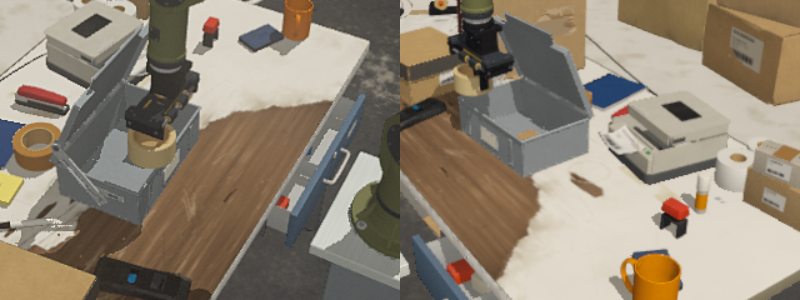

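The roll hangs level in the gripper above the bin's front, lid still propped, carton still inside. Carry it to the right.

Emit:
arm_command --pt "5 0 -20 0 0" --pt "5 0 -55 0 0" --pt "5 0 -92 0 0" --pt "5 0 -128 0 0" --pt "5 0 -165 0 0"

```text
time: 26.25
position: [0.5113, 0.0094, 0.17]
tool_rot: [-0.095, 3.1, 0.09]
ft_force: [1.5, -0.9, -1.5]
grip_width: 0.145
grip_force: 30.6
```

Emit:
arm_command --pt "5 -5 -37 0 0" --pt "5 -12 -74 0 0" --pt "5 -20 -110 0 0" --pt "5 -28 -147 0 0" --pt "5 -28 -178 0 0"

```text
time: 26.67
position: [0.5514, -0.1682, 0.1606]
tool_rot: [-0.091, 3.099, 0.09]
ft_force: [-0.9, -0.6, -1.5]
grip_width: 0.149
grip_force: 30.6
```

```bash

python3 -c "
from h import *
go([.55,-.17,.036]);lid()"
```

```text
t 26.6667 tcp [ 0.5514 -0.1682  0.1606] F [-0.94 -0.64 -1.54] yaw -176.7 tilt 4.03 grip 0.1485526083170348 30.610229709809573
tool shift mm [  6.7  -8.7 124.1]
lid 1.187 n 137 mean xz [np.float64(0.21)]
```

Emit:
arm_command --pt "5 2 -2 28 0" --pt "5 4 -4 58 0" --pt "5 6 -6 88 0" --pt "5 6 -8 108 0" --pt "5 6 -8 120 0"

```text
time: 27.13
position: [0.5472, -0.1659, 0.0373]
tool_rot: [-0.093, 3.104, 0.093]
ft_force: [0.1, -0.5, -2.0]
grip_width: 0.142
grip_force: 30.6
```

Emit:
arm_command --pt "5 0 0 2 0" --pt "5 0 0 4 0" --pt "5 0 0 6 0" --pt "5 0 0 8 0" --pt "5 0 0 8 0"

```text
time: 27.55
position: [0.5498, -0.1659, 0.0336]
tool_rot: [-0.094, 3.099, 0.088]
ft_force: [-0.3, -0.5, -2.5]
grip_width: 0.144
grip_force: 30.6
```

```bash

python3 -c "
from h import *
go([.55,-.17,.029])"
```

```text
t 27.55 tcp [ 0.5498 -0.1659  0.0336] F [-0.31 -0.45 -2.5 ] yaw -176.6 tilt 4.0 grip 0.14365248603476308 30.60196465727131
tool shift mm [ 0.2 -4.4  4.4]
```

Still hanging; lower more until it bears.

Emit:
arm_command --pt "5 0 0 1 0" --pt "5 0 0 2 0" --pt "5 0 0 3 0" --pt "5 0 0 4 0" --pt "5 0 0 4 0"

```text
time: 27.97
position: [0.5495, -0.1657, 0.0294]
tool_rot: [-0.094, 3.1, 0.089]
ft_force: [-0.9, 0.6, 3.4]
grip_width: 0.14
grip_force: 30.6
```

```bash

python3 -c "
from h import *
go([.55,-.17,.029])
for n in('side','scene'):
  a,d,W=cloud(n);h=cv2.cvtColor(a,cv2.COLOR_RGB2HSV)
  q=W-[.55,-.125,0]
  m=(h[...,1]>60)&(h[...,0]>8)&(h[...,0]<35)&(np.hypot(q[...,0],q[...,1])<.065)&(q[...,2]>.03)&(q[...,2]<.08)
  P=W[m];print(n,m.sum(),P.mean(0),np.percentile(P[:,2],[5,50,95]))
  t=P[P[:,2]>.042]; A=np.c_[t[:,:2],np.ones(len(t))];print(np.linalg.lstsq(A,t[:,2],rcond=None)[0])
"
```

```text
t 27.9667 tcp [ 0.5495 -0.1657  0.0294] F [-0.89  0.65  3.36] yaw -176.61 tilt 3.97 grip 0.13970306962607393 30.59089588180541
tool shift mm [-0.3 -4.4  0.2]
side 321 [ 0.52140801 -0.13432795  0.04372257] [0.03150843 0.04573505 0.05318796]
[-0.0263034   0.0383303   0.06748604]
scene 362 [ 0.53931444 -0.10185617  0.0460744 ] [0.03247091 0.04777199 0.05567459]
[-0.00245331  0.02047736  0.05359189]
```

Emit:
arm_command --pt "18 0 0 0 0" --pt "22 0 0 0 0" --pt "34 0 0 0 0" --pt "34 0 0 0 0" --pt "34 0 0 0 0"

```text
time: 28.48
position: [0.5491, -0.1654, 0.0284]
tool_rot: [-0.094, 3.1, 0.09]
ft_force: [0.9, 1.0, 0.3]
grip_width: 0.365
grip_force: 0.0
```

Emit:
arm_command --pt "34 0 0 -15 0" --pt "34 0 0 -40 0" --pt "34 0 0 -75 0" --pt "34 0 0 -110 0" --pt "34 0 0 -150 0"

```text
time: 28.9
position: [0.5427, -0.1739, 0.1787]
tool_rot: [-0.094, 3.102, 0.092]
ft_force: [0.1, -0.4, -0.0]
grip_width: 0.392
grip_force: 0.0
```

Emit:
arm_command --pt "34 0 -20 -20 0" --pt "34 0 -50 -30 0" --pt "34 0 -80 -30 0" --pt "34 0 -110 -30 0" --pt "34 0 -110 -30 0"

```text
time: 29.32
position: [0.5475, -0.2943, 0.201]
tool_rot: [-0.079, 3.102, 0.084]
ft_force: [-0.6, -1.6, 0.6]
grip_width: 0.391
grip_force: 0.0
```

```bash

python3 -c "
from h import *
go(None);lid()
a,d,W=cloud('scene');h=cv2.cvtColor(a,cv2.COLOR_RGB2HSV)
q=W-[.55,-.125,0]
m=(h[...,1]>60)&(h[...,0]>8)&(h[...,0]<35)&(np.hypot(q[...,0],q[...,1])<.075)&(q[...,2]>.043)&(q[...,2]<.08)
P=W[m];print(m.sum(),P.min(0),P.max(0),np.percentile(P[:,2],[5,50,95]))
b=get_image('side')[0]
save('l',np.hstack([cv2.resize(a[180:420,170:490],(400,300)),cv2.resize(b[120:360,200:520],(400,300))]))"
```

```text
t 29.3167 tcp [ 0.5475 -0.2943  0.201 ] F [-0.62 -1.56  0.59] yaw -177.13 tilt 3.78 grip 0.39141666414685367 0.0
lid 1.188 n 140 mean xz [np.float64(0.209)]
296 [ 0.49896561 -0.16743639  0.04302312] [ 0.59637527 -0.06614395  0.05760811] [0.04387102 0.04809607 0.05384554]
```

View pics/l.png

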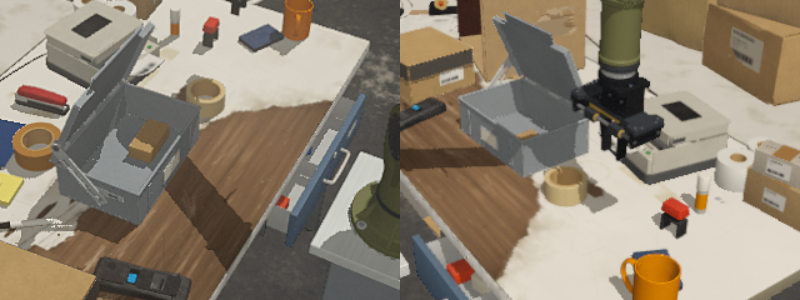

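The roll lies flat right of the bin, clear of it; the lid is propped, the carton inside, and the robot touches nothing.

```bash
python3 -c "
from bench import close_job
print(close_job())"
```

```text
the job is handed in; nothing more can be done
None
```

The roll of tape lies flat on the bench to the right of the bin, the lid rests propped on its stay with the carton still inside, and the job is handed in; on the way in, a finger bumped the bin's front wall at about 42 N, within the wrist limit but above the 40 N set for the arm and gripper body.

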